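Put the specimen in its dry case, shut the lid and clamp it

ROBOT

A 6-joint arm with a two-finger parallel gripper is mounted at the origin on the work surface. World frame = base frame: x ahead of the robot, y to its left, z up, the work surface at z = 0. Lengths are in m, angles in rad, forces in N, time in s.
With the tool pointing down it reaches from about 0.35 to 0.85 m from the base axis. Payload 8.1 kg.
Tool frame: the origin (TCP) lies at the very end of the fingers, on their centre line; the grasp point (between the pads) lies 19 mm behind it; z points along the fingers, y is the direction in which the jaws open and shut (so a half turn about z gives the same grasp; the last joint's range is limited). The gripper opens to 93 mm and grips with 3 to 60 N. Pads are 15 mm wide; open, the fingers measure 128 mm over their backs; the gripper's body (75 mm by 188 mm) begins 65 mm behind the grasp point.
Start: joints at [-1.217, 0.13, 1.488, -0, 1.523, -0.085], TCP at [0.255, -0.543, 0.219] pointing down, gripper open.
Joint ranges: [-2.96, 2.96], [-0.89, 2.26], [0.02, 2.5], [-1.34, 4.48], [0, 2.73], [-2.66, 2.66]. Speed limits (rad/s): [2.39, 2.39, 2.79, 3.14, 3.14, 3.14].

INTERFACE

Orientations are given as a rotation vector (axis times angle).
In Python, from plant import robot gives the robot as it stands.
- The arm moves only by the shell command python3 -m inch 'ROWS' [FORCE]. ROWS is JSON, a list that holds one entry, the list of rows, each a list of 7 numbers: the shift along the tool's x, y, z in cm, then the turn, a rotation vector about the tool's x, y, z in degrees, then the gripper command: -1 is fully open, 1 is shut, values between are in proportion. A call has 1 to 5 rows; each row shifts and turns the commanded pose from where the row before left it, along the tool's axes as they then stand; what a row does not reach is not made up. A row lasts 1/10 s, in which the tool goes at most 50 mm and 8.59 degrees, less where a joint would pass 70% of its speed; a pose out of reach is approached as far as the arm can. A call with a gripper value outside its range is refused whole. The fingers move at their own pace and stop on an object; FORCE is the grip in N (left out, the last holds). Time passes only in rows, so rows that do not move let the fingers close. It gives the time, the measured TCP pose, the force and the opening at its end, in the units of the state.
- robot.read_state(): the state, without advancing time (a new reading comes with each control period).
- robot.read_camera(name): name is "scene" or "top" or "wrist"; returns a dict with "image" (400x640x3 uint8, blue, green, red), "K" (3x3 intrinsics, pixels), "R" (3x3) and "t" (3): a world point X has camera coordinates R X + t; the wrist camera has in their place "tool_from_camera" (4x4, takes a point from camera to tool coordinates, whose origin is the TCP and whose axes are the flange's). Camera axes: x right, y down, z forward; pixel columns grow to the right and rows downward; lengths in m; the calibration is good to about 2 mm. A picture is of the moment at which its call begins: read the wrist's pose just before it. There is no depth.
- robot.close_job(): hands the job in, once; it reports no verdict.
The state is a dict: "t": time; "q": joint angles; "dq": joint speeds; "joint_torque": joint torques, N m; "tool_pos": TCP position; "orientation": TCP orientation; "force": force on the tool from outside, world axes, zero at the start; "wrist_torque": the same for the moment, N m; "opening": finger opening in m.
Only numpy, scipy, OpenCV 4.12 (cv2) and the standard library are available. Lean on these libraries where they do the work, as an engineer would, in place of code of your own. Each camera call takes 0.05 s, during which the arm holds its last target. There are 200 camera calls.

TASK

Put the mounted specimen away in the dry storage case: lower it upright onto the floor of the empty bay at the back, under the half-open lid, without dropping it. Then bring the lid down fully shut without slamming it, and swing the clamp arm over until its foot is all the way down on the lid. Leave the jar, the puck and the bottle where they stand.

Things in the scene. Friction and masses are not known exactly. Their poses are not given: they have to be found in the camera images.
- specimen_centre (a point): The mounted specimen, loose, 100 to 210 g: a square aluminium block 34 x 34 mm and 40 mm tall with flat upright sides parallel to its x and y axes, topped by a black disc 28 mm across and 10 mm thick (50 mm tall in all). This point is its centre, 25 mm above its underside. It stands on the bench among three bystanders.
- case: White open-topped case fixed to the bench, 180 (x) by 140 (y) by 65 mm tall, walls and floor 5 mm. Origin: centre of its underside; x points from its front (robot side) to the hinged back, y to its left, z up. Inside, a fixed grey cassette, top 22 mm above the bench, fills the front from x = -85 to +12 mm; behind it is the empty bay, x = +12 to +85, y = -65 to +65 mm.
- bay (a point): Centre of the bay's floor: 48.5 mm behind the case's origin, 5 mm above the bench, axes as the case.
- lid (a joint): Lid angle in rad: 0 = shut flat on the rim, 1.26 = its stop. It starts between 1.15 and 1.25, leaning forward over the bay, so that no gripper fits straight above the bay; a tool leaning back towards the robot by about 35 degrees fits in beneath it. The stiff hinge holds the lid at any angle; 2 to 5 N at its edge moves it.
- lid_hinge (a point): Middle of the lid's hinge line, on the back of the rim: 90 mm behind the case's origin, 65 mm above the bench. The hinge line runs along the case's y; the lid's underside passes through it, and the lid's 8 mm lie above that when shut. Axes as the case.
- lid_edge (a point): Middle of the lid's free edge, half-way through its thickness. The lid is an aluminium-framed clear panel, 300 g, 140 mm wide, 8 mm thick, reaching 195 mm from the hinge (15 mm past the case's front when shut). Its x axis points along the lid to the hinge, z out of the outer face; it turns with the lid.
- clamp (a joint): Angle of the clamp arm in rad: 0 = arm level over the shut lid with its rubber foot on it, growing as the arm swings up and outward to the case's left (1.57 = upright, 2.0 = stop). It starts at 1.75 to 2.0 and stays where it is left; about 2 N at the grip moves it.
- clamp_pivot (a point): Pivot of the clamp arm, in a steel bracket on the case's left side: 20 mm in front of and 90 mm to the left of the case's origin, 107 mm above the bench. The arm turns about the case's x direction. Axes as the case.
- clamp_grip (a point): Centre of the arm's black rubber grip, 85 mm from the pivot; 14 mm wide along the case's x, 14 mm thick, 40 mm long, outer end 105 mm from the pivot. A foot stands out of the arm 45 mm from the pivot. When down, the grip's centre is 34 mm above the lid's top face, about over the case's middle. Axes turn with the arm.
- jar_centre (a point): Bystander: round jar with a white cap, 42 mm across, 55 mm tall; its centre.
- puck_centre (a point): Bystander: low black round puck, 44 mm across, 20 mm tall; its centre.
- vial_centre (a point): Bystander: small amber bottle with a white cap, 34 mm across, 60 mm tall; its centre.
- specimen: The same specimen, with its origin at the centre of its underside, z up.
Mind the look-alikes: they are no part of the job. Leave any turquoise or yellow look-alike of the specimen alone.

How it is judged:
By the outcome, as a careful person would: the job done as asked, in the order asked, and still so for the second after the job is handed in, with the robot touching nothing.
It also fails if it takes over 72 s, if anything falls off the work surface, if the arm or the gripper's body presses on something with over 40 N, if the wrist force passes 120 N, or if a joint passes its speed limit or range.

## Working session

There is one attempt and no reset: what is moved stays moved. The work goes in short steps, Python scripts to look and compute and a shell command to move; the robot and the scene stay as the last step left them, time stands still between calls to the robot, and variables do not carry over. Pictures are saved under pics/ and viewed, about 8 in all and at most 12, crops included, and the job is handed in when it is done.

```bash
ls; mkdir -p pics; python3 - <<'E'
from plant import robot
import cv2,numpy as np
print(robot.read_state())
for n in("scene","top"):
    c=robot.read_camera(n);cv2.imwrite(f"pics/{n}0.png",c["image"]);print(n,c["K"].tolist(),c["R"].tolist(),c["t"].tolist())
    np.savez(f"{n}.npz",K=c["K"],R=c["R"],t=c["t"])
c=robot.read_camera("wrist");print(c["K"].tolist(),c["tool_from_camera"].tolist())
E
```

```text
pics
{'t': 0.0, 'q': array([-1.21741684e+00,  1.31174415e-01,  1.48924609e+00, -2.08055748e-05,
        1.52304613e+00, -8.54230402e-02]), 'dq': array([ 2.02734732e-03,  3.10675778e-04,  6.06110980e-05, -2.89695638e-04,
       -9.03718279e-04, -1.78762326e-03]), 'joint_torque': array([-4.28035506e-03, -5.59852803e+01, -4.91765499e+01,  7.62310275e-02,
        3.56743333e-02, -1.51462477e-04]), 'tool_pos': array([ 0.2547138 , -0.54261353,  0.21759779]), 'orientation': array([-3.06447187e+00, -6.83350746e-01,  4.25302431e-04]), 'force': array([-0.65186335,  0.12654986,  0.11745114]), 'wrist_torque': array([ 0.00886771, -0.01077113, -0.00610201]), 'opening': 0.09299842917775251}
scene [[412.72286298868704, 0.0, 318.81693168324733], [0.0, 412.72286298868704, 200.8783053443133], [0.0, 0.0, 1.0]] [[-0.5247462918070107, 0.8510869594082807, 0.017097273465649092], [0.6753903061330521, 0.42847627462566806, -0.6002133091363531], [-0.5181594963100589, -0.30341237550251093, -0.7996572182977089]] [0.30698749218470933, -0.2572335273660774, 1.2124132703219783]
top [[395.72385590645206, 0.0, 321.87631896992565], [0.0, 395.72385590645206, 201.98670000296786], [0.0, 0.0, 1.0]] [[-0.11463017468856519, -0.9933999370399025, 0.004060559073187932], [-0.9727678966527806, 0.11141863583907978, -0.20324494293704734], [0.2014510915646628, -0.02724798482230058, -0.979119504979106]] [-0.030853722047225873, 0.5421222614729193, 0.9452391800312082]
[[310.371873440649, 0.0, 320.7366243199705], [0.0, 310.371873440649, 196.58157721550913], [0.0, 0.0, 1.0]] [[0.0005953884527602889, -0.954801300098308, -0.2972442141458252, 0.08385975803257335], [0.999999720772759, 0.0007027212865865015, -0.0002542384609407535, 0.0001825908924216746], [0.00045162704963617274, -0.2972439797764998, 0.9548014518839159, -0.16626250799712067], [0.0, 0.0, 0.0, 1.0]]
```

View pics/scene0.png

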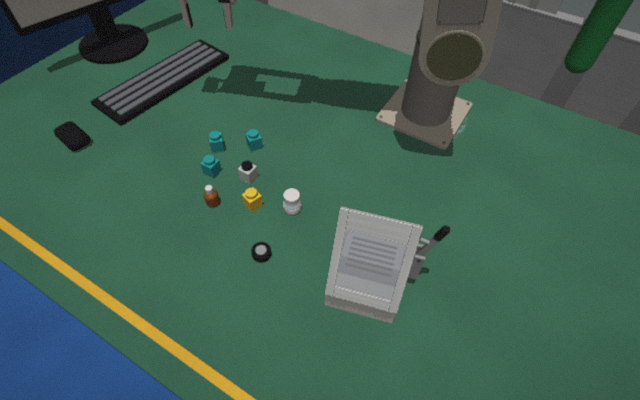

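View pics/top0.png

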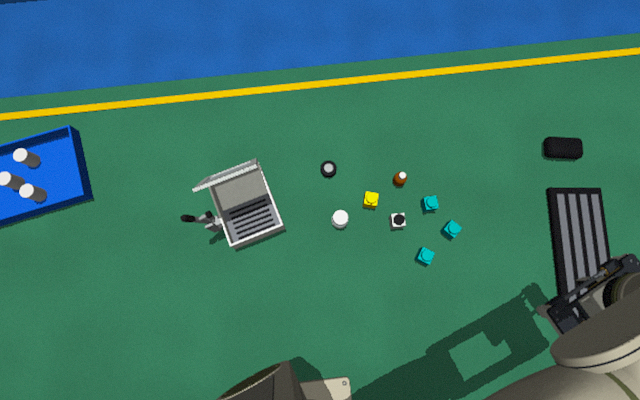

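The top view shows a silver block with a black disc at (398,220). Turquoise look-alikes are at (431,203), (452,229) and (426,256), and a yellow one is at (371,200). Bystanders are the jar (340,219), puck (329,169) and bottle (400,178). The aluminium-and-black block fits the description, so I'll confirm it in an enlarged crop together with the case.

```bash
python3 - <<'E'
import cv2,numpy as np
t=cv2.imread("pics/top0.png");s=cv2.imread("pics/scene0.png")
a=cv2.resize(t[150:250,180:300],None,fx=4,fy=4,interpolation=2)   # 480x400
b=cv2.resize(t[200:240,378:418],None,fx=8,fy=8,interpolation=2)[:, :]  #320x320
o=np.zeros((600,800,3),np.uint8);o[:400,:480]=a;o[:320,480:]=b
c=cv2.resize(s[150:190,230:270],None,fx=7,fy=7,interpolation=2);o[320:600,480:760]=c
o=cv2.convertScaleAbs(o,alpha=1.4)
cv2.imwrite("pics/c1.png",o)
cv2.imwrite("pics/c2.png",cv2.convertScaleAbs(cv2.resize(s[200:330,315:460],None,fx=4.6,fy=4.6,interpolation=2)[:600],alpha=1.4))
E
```

```text
(no output)
```

View pics/c1.png

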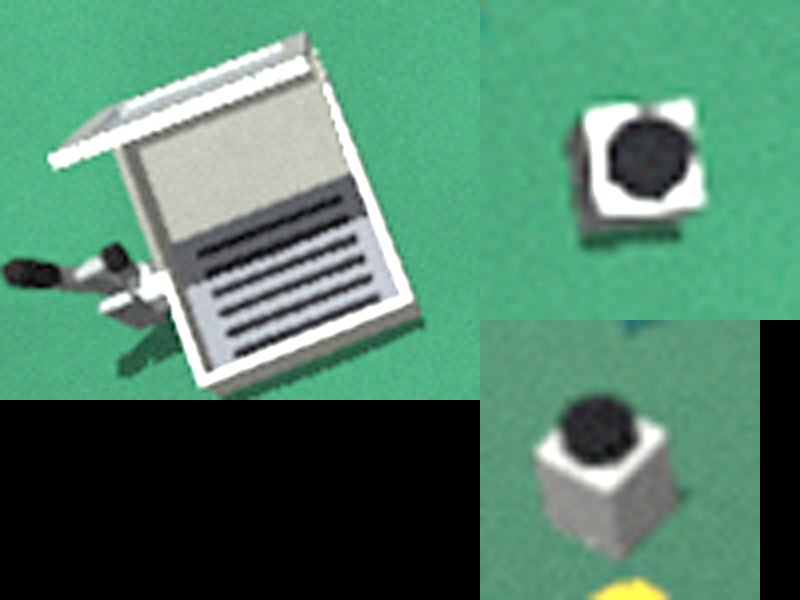

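View pics/c2.png

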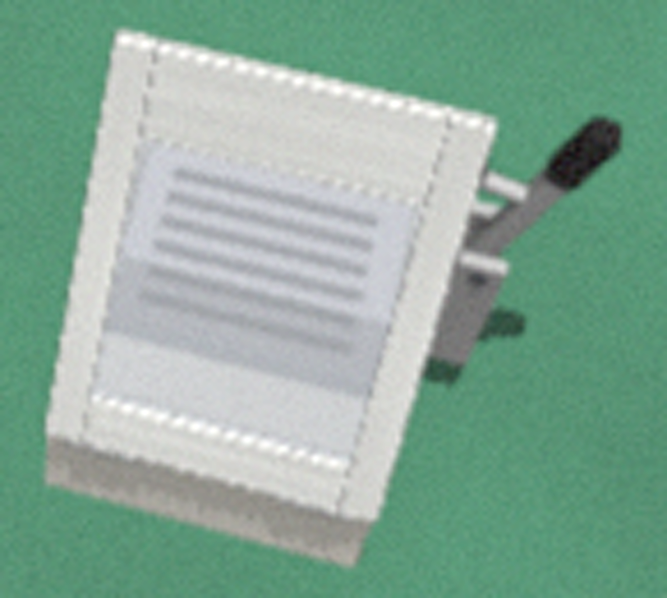

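The crop confirms a bare-metal block with a black disc. Next I'll fit the case, lid, clamp and specimen to the corner points.

```bash
cat > h.py <<'E'
import numpy as np,cv2
from scipy.spatial.transform import Rotation as Ro
from scipy.optimize import least_squares
C={n:dict(np.load(n+".npz")) for n in("scene","top")}
def proj(n,X):
    c=C[n];p=c["K"]@(c["R"]@np.asarray(X)+c["t"]);return p[:2]/p[2]
def rz(a):return Ro.from_euler("z",a).as_matrix()
E
python3 - <<'E'
from h import *
T=lambda x,y:("top",180+x/4,150+y/4)
S=lambda x,y:("scene",315+x/4.6,200+y/4.6)
def W(p,X):return np.r_[p[:2],0]+rz(p[2])@(np.array(X)/1000)
def lid(p,d,y,h):
    c,s=np.cos(p[3]),np.sin(p[3]);return W(p,[90-d*c+h*s,y,65+d*s+h*c])
def cl(p,r):return W(p,[-20,90-r*np.cos(p[4]),107+r*np.sin(p[4])])
obs=[(T(204,386),lambda p:W(p,[-90,70,65])),(T(413,300),lambda p:W(p,[-90,-70,65])),
(T(170,245),lambda p:W(p,[12,65,22])),(T(353,178),lambda p:W(p,[12,-65,22])),
(S(45,485),lambda p:W(p,[90,-70,0])),(S(355,567),lambda p:W(p,[90,70,0])),
(S(118,32),lambda p:lid(p,195,-70,8)),(S(497,120),lambda p:lid(p,195,70,8)),
(T(50,168),lambda p:lid(p,195,70,0)),(T(310,72),lambda p:lid(p,195,-70,0)),
(S(48,437),lambda p:lid(p,0,-70,8)),(S(378,520),lambda p:lid(p,0,70,8)),
(T(32,272),lambda p:cl(p,85)),(S(585,152),lambda p:cl(p,85))]
def res(p):return np.concatenate([proj(o[0],f(p))-o[1:] for o,f in obs])
r=least_squares(res,[.55,.15,.2,1.2,1.9],loss="soft_l1");p=r.x
print(p.round(4));print(res(p).reshape(-1,2).round(1).tolist())
for n,X in dict(bay=W(p,[48.5,0,5]),hinge=W(p,[90,0,65]),edge=lid(p,195,0,4),grip=cl(p,85),piv=cl(p,0)).items():print(n,X.round(4))
np.save("case.npy",p)
U=lambda x,y:("top",378+(x-480)/8,200+y/8)
V=lambda x,y:("scene",230+(x-480)/7,150+(y-320)/7)
so=[(U(583,108),None),(U(694,100),None),(U(706,207),None),(U(596,216),None)]
def sp(p,X):return np.r_[p[:2],0]+rz(p[2])@(np.array(X)/1000)
ob=[(U(650,156),[0,0,50]),(U(583,106),[17,17,40]),(U(693,100),[17,-17,40]),(U(706,210),[-17,-17,40]),(U(594,216),[-17,17,40]),(V(598,424),[0,0,50]),(V(618,557),[17,17,0]),(V(537,452),[17,-17,40]),(V(667,432),[-17,17,40]),(V(602,490),[17,17,40])]
rs=lambda p:np.concatenate([proj(o[0],sp(p,X))-o[1:] for o,X in ob])
q=least_squares(rs,[.5,-.2,0.],loss="soft_l1").x
print("spec",q.round(4),rs(q).reshape(-1,2).round(1).tolist());np.save("spec.npy",q)
# bystanders rough via top at mid height
for n,u,z in(("jar",(340,218),.055),("puck",(329,168),.02),("vial",(401,175),.06),("yellow",(371,199),.05)):
    c=C["top"];d=c["R"].T@(np.linalg.inv(c["K"])@np.r_[u,1]);o=-c["R"].T@c["t"];print(n,(o+d*(z-o[2])/d[2]).round(3))
from plant import robot
s=robot.read_state();print(Ro.from_rotvec(s["orientation"]).as_matrix().round(3).tolist())
E
```

```text
[0.5541 0.1028 0.285  1.1504 1.8265]
[[-1.4, 0.1], [-0.4, -0.4], [-0.9, -0.0], [-0.1, -2.2], [0.1, -0.5], [-0.2, -0.4], [-0.7, 0.6], [-0.1, 0.6], [0.7, 1.4], [-0.5, -0.0], [-0.5, -0.8], [-0.0, 0.2], [-0.5, 0.9], [-0.5, -0.4]]
bay [0.6006 0.1164 0.005 ]
hinge [0.6404 0.1281 0.065 ]
edge [0.5676 0.1068 0.2447]
grip [0.5035 0.2042 0.1892]
piv [0.5096 0.1836 0.107 ]
spec [ 0.47   -0.2809 -0.05  ] [[-0.3, -0.3], [0.0, 0.5], [-0.5, 0.4], [-0.7, -0.2], [-0.0, -0.1], [-0.4, -0.7], [-0.1, 0.7], [-1.0, -0.8], [-0.1, -0.3], [0.3, -0.1]]
jar [ 0.489 -0.133  0.055]
puck [ 0.632 -0.123  0.02 ]
vial [ 0.581 -0.302  0.06 ]
yellow [ 0.53  -0.218  0.05 ]
[[0.905, 0.425, -0.001], [0.425, -0.905, 0.001], [0.0, -0.001, -1.0]]
```

```bash
cat >> h.py <<'E'
case=np.load("case.npy");spec=np.load("spec.npy")
def lean(yaw,deg):
    s,c=np.sin(np.radians(deg)),np.cos(np.radians(deg))
    return rz(yaw)@np.array([[c,0,s],[0,-1,0],[s,0,-c]])
def cw(X):return np.r_[case[:2],0]+rz(case[2])@(np.array(X)/1000)   # case mm -> world
def go(tcp,R):
    from plant import robot
    s=robot.read_state();A=Ro.from_rotvec(s["orientation"]).as_matrix()
    rv=np.degrees(Ro.from_matrix(A.T@R).as_rotvec())
    print("turn",rv.round(2),"|",np.linalg.norm(rv).round(1),"shift after turn cm",(R.T@(tcp-s["tool_pos"])*100).round(2),"shift before",(A.T@(tcp-s["tool_pos"])*100).round(2),"F",s["force"].round(1),"t",round(s["t"],2))
E
python3 - <<'E'
from h import *
for n,u in(("t1",(431,201)),("t2",(453,227)),("t3",(426,254))):
    c=C["top"];d=c["R"].T@(np.linalg.inv(c["K"])@np.r_[u,1]);o=-c["R"].T@c["t"];print(n,(o+d*(.05-o[2])/d[2]).round(3))
R=lean(spec[2],35)
g=np.r_[spec[:2],.034]+rz(spec[2])@[-.004,0,0]
tcp=g+R[:,2]*.019
go(tcp-R[:,2]*.10,R)
E
```

```text
t1 [ 0.507 -0.369  0.05 ]
t2 [ 0.435 -0.413  0.05 ]
t3 [ 0.376 -0.334  0.05 ]
turn [-8.63 34.31 27.1 ] | 44.6 shift after turn cm [  5.67 -27.22  18.31] shift before [ 26.15 -16.91  11.77] F [ 0.  -0.5 -0.2] t 0.15
```

```bash
python3 -m inch '[[[0,0,0,-1.44,5.72,4.52,-0.3],[0,0,0,-1.44,5.72,4.52,-0.3],[0,0,0,-1.44,5.72,4.52,-0.3],[0,0,0,-1.44,5.72,4.52,-0.3],[0,0,0,-1.44,5.72,4.52,-0.3]]]'
python3 -m inch '[[[0,0,0,-1.44,5.72,4.52,-0.3],[1,-4,2,0,0,0,-0.3],[1,-4,2,0,0,0,-0.3],[1,-4,2,0,0,0,-0.3],[1,-4,2,0,0,0,-0.3]]]'
cat > pre.py <<'E'
from h import *
R=lean(spec[2],35)
g=np.r_[spec[:2],.034]+rz(spec[2])@[-.004,0,0]
tcp=g+R[:,2]*.019
go(tcp-R[:,2]*.10,R)
E
python3 pre.py
```

```text
t: 0.65
tool_pos: [0.2547, -0.5436, 0.219]
orientation: [3.023, 0.048, 0.796]
force: [0.2, -1.1, -0.7]
opening: 0.0615
t: 1.15
tool_pos: [0.3418, -0.386, 0.175]
orientation: [2.98, -0.076, 0.941]
force: [0.9, -0.5, 0.5]
opening: 0.0607
turn [ 0.08 -0.04 -0.05] | 0.1 shift after turn cm [  1.64 -11.13  10.27] shift before [  1.63 -11.15  10.25] F [ 0.9 -0.5  0.5] t 1.15
```

```bash
python3 -m inch '[[[0.6,-4,0,0,0,0,-0.3],[0.6,-4,0,0,0,0,-0.3],[0.43,-3.1,2,0,0,0,-0.3],[0,0,4,0,0,0,-0.3],[0,0,4.2,0,0,0,-0.3]]]'
python3 -m inch '[[[0,0,0,0,0,0,-0.3],[0,0,0,0,0,0,-0.3]]]'
python3 pre.py; python3 - <<'E'
from h import *
from plant import robot
s=robot.read_state();c=robot.read_camera("wrist");cv2.imwrite("pics/w1.png",c["image"])
A=Ro.from_rotvec(s["orientation"]).as_matrix();M=c["tool_from_camera"]
for X in([0,0,.05],[.017,.017,.04],[-.017,-.017,.04],[.017,-.017,.04],[-.017,.017,.04]):
    P=np.r_[spec[:2],0]+rz(spec[2])@X;q=A.T@(P-s["tool_pos"]);k=M[:3,:3].T@(q-M[:3,3]);u=c["K"]@k;print((u[:2]/u[2]).round(1))
E
```

```text
t: 1.65
tool_pos: [0.4206, -0.2814, 0.104]
orientation: [2.971, -0.07, 0.944]
force: [-0.3, -0.2, 0.3]
opening: 0.0605
t: 1.85
tool_pos: [0.4187, -0.2787, 0.1005]
orientation: [2.984, -0.073, 0.939]
force: [0.1, -0.4, 0.1]
opening: 0.0602
turn [-0.14  0.06  0.  ] | 0.1 shift after turn cm [ 0.07 -0.03  0.06] shift before [ 0.07 -0.03  0.06] F [ 0.1 -0.4  0.1] t 1.85
[320.9 192.9]
[300.8 177.5]
[341.9 216.8]
[341.1 177.5]
[299.9 216.7]
```

View pics/w1.png

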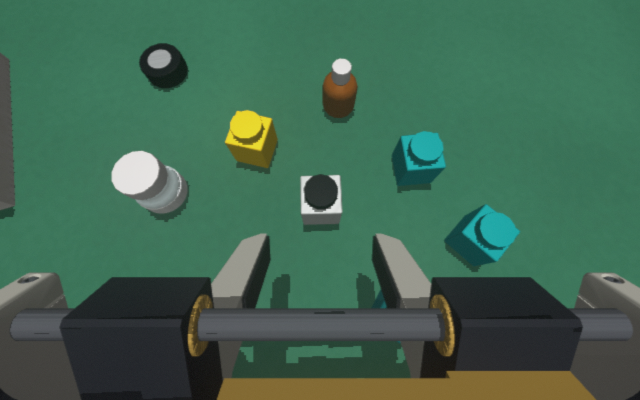

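The wrist view shows the metal block at (301–341, 177–222) with its disc at (321,191). That matches the projection within about 2 px, so I'm advancing.

```bash
python3 -m inch '[[[0.07,-0.03,2,0,0,0,-0.3],[0,0,2,0,0,0,-0.3],[0,0,2,0,0,0,-0.3],[0,0,1,0,0,0,-0.3],[0,0,1,0,0,0,-0.3]]]'
python3 -m inch '[[[0,0,1,0,0,0,-0.3],[0,0,1,0,0,0,-0.3],[0,0,0,0,0,0,-0.3],[0,0,0,0,0,0,0.1],[0,0,0,0,0,0,0.25]]]' 20
python3 -m inch '[[[0,0,0,0,0,0,0.4],[0,0,0,0,0,0,0.6],[0,0,0,0,0,0,0.6],[0,0,0,0,0,0,0.6],[0,0,0,0,0,0,0.6]]]' 20
python3 - <<'E'
from h import *
R=lean(spec[2],35);g=np.r_[spec[:2],.034]+rz(spec[2])@[-.004,0,0]
go(g+R[:,2]*.019,R)
E
```

```text
t: 2.4
tool_pos: [0.4662, -0.2845, 0.0389]
orientation: [2.975, -0.075, 0.944]
force: [-0.2, 0.5, 0.3]
opening: 0.0604
t: 2.9
tool_pos: [0.4772, -0.2842, 0.0218]
orientation: [2.977, -0.075, 0.943]
force: [0.3, -0.0, 0.1]
opening: 0.049
t: 3.4
tool_pos: [0.4771, -0.2831, 0.0209]
orientation: [2.979, -0.074, 0.942]
force: [-6.2, 2.3, 8.7]
opening: 0.034
turn [ 0.07 -0.09  0.05] | 0.1 shift after turn cm [-0.17 -0.18  0.18] shift before [-0.17 -0.18  0.18] F [-6.2  2.3  8.7] t 3.4
```

```bash
python3 -m inch '[[[0.29,0,-0.41,0,0,0,0.6],[0.29,0,-0.41,0,0,0,0.6],[0,0,0,0,0,0,0.6]]]' 25
python3 -m inch '[[[0.57,0,-0.82,0,0,0,0.6],[1.15,0,-1.64,0,0,0,0.6],[1.72,0,-2.46,0,0,0,0.6],[2.3,0,-3.28,0,0,0,0.6],[0,0,0,0,0,0,0.6]]]' 25
python3 - <<'E'
from plant import robot
import cv2
cv2.imwrite("pics/w2.png",robot.read_camera("wrist")["image"])
from h import *
R=lean(case[2],35)
# grasp pt over bay: case x=36 ; hover 12 cm back along tool z
g=cw([36,0,41]);go(g+R[:,2]*.019-R[:,2]*.12,R)
E
```

```text
t: 3.7
tool_pos: [0.4772, -0.2834, 0.0311]
orientation: [2.978, -0.074, 0.941]
force: [0.7, -0.3, -2.0]
opening: 0.0338
t: 4.2
tool_pos: [0.4792, -0.2859, 0.138]
orientation: [2.969, -0.072, 0.948]
force: [0.9, -0.8, 0.3]
opening: 0.0339
turn [ 11.39  -0.23 -15.5 ] | 19.2 shift after turn cm [ 12.44 -35.07  10.08] shift before [  2.39 -38.39   2.74] F [ 0.6  0.5 -1.4] t 4.25
```

View pics/w2.png

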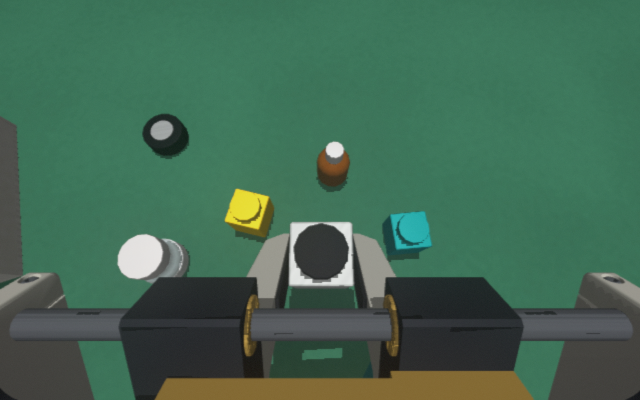

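Specimen is held square in the pads. The jar (140,255), puck (165,133) and bottle (335,165) look undisturbed.

```bash
cat > place.py <<'E'
from h import *
import sys
b=float(sys.argv[1])/100
R=lean(case[2]+np.radians(8),35)
tcp=cw([38,-17,0])+R[:,:3]@[0,0,0]+rz(case[2]+np.radians(8))@[-.004+.0109,0,.0209+.005]
go(tcp-R[:,2]*b,R)
E
python3 place.py 13
```

```text
turn [ 16.    -0.2  -22.04] | 27.2 shift after turn cm [ 15.94 -29.99  11.47] shift before [  3.04 -35.65   2.17] F [ 0.6  0.5 -1.4] t 4.25
```

```bash
python3 -m inch '[[[0,0,0,4,-0.05,-5.51,0.6],[0,0,0,4,-0.05,-5.51,0.6],[0,0,0,4,-0.05,-5.51,0.6],[0,0,0,4,-0.05,-5.51,0.6],[2,-3.7,1.4,0,0,0,0.6]]]'
python3 -m inch '[[[2,-3.7,1.4,0,0,0,0.6],[2,-3.7,1.4,0,0,0,0.6],[2,-3.7,1.4,0,0,0,0.6],[2,-3.7,1.4,0,0,0,0.6],[2,-3.7,1.4,0,0,0,0.6]]]'
python3 -m inch '[[[2,-3.7,1.4,0,0,0,0.6],[0,0,0,0,0,0,0.6],[0,0,0,0,0,0,0.6]]]'
python3 place.py 13
```

```text
t: 4.75
tool_pos: [0.4826, -0.242, 0.1255]
orientation: [-2.809, -0.597, -0.874]
force: [0.8, 0.9, -2.0]
opening: 0.0339
t: 5.25
tool_pos: [0.5179, -0.0183, 0.1303]
orientation: [-2.812, -0.601, -0.88]
force: [0.5, -0.0, -1.4]
opening: 0.0336
t: 5.55
tool_pos: [0.5248, 0.0255, 0.1306]
orientation: [-2.81, -0.609, -0.879]
force: [-0.5, -0.4, -1.5]
opening: 0.0337
turn [-0.52  0.17 -0.05] | 0.5 shift after turn cm [ 2.24 -3.63  1.35] shift before [ 2.24 -3.62  1.38] F [-0.5 -0.4 -1.5] t 5.55
```

```bash
python3 -m inch '[[[1.12,-1.81,0.68,-0.5,0.2,0,0.6],[1.12,-1.81,0.68,0,0,0,0.6],[0,0,0,0,0,0,0.6]]]'
python3 place.py 13; python3 - <<'E'
from h import *
from plant import robot
s=robot.read_camera("scene")["image"];w=robot.read_camera("wrist")["image"]
o=np.zeros((600,800,3),np.uint8)
o[:,:400]=cv2.resize(s[150:330,320:440],(400,600));o[:250,400:]=cv2.resize(w,(400,250))
t=robot.read_camera("top")["image"];o[250:,400:]=cv2.resize(t[140:265,170:313],(400,350))
cv2.imwrite("pics/m1.png",cv2.convertScaleAbs(o,alpha=1.3))
E
```

```text
t: 5.85
tool_pos: [0.5346, 0.0672, 0.1331]
orientation: [-2.818, -0.599, -0.89]
force: [-0.3, 0.1, -2.3]
opening: 0.0339
turn [ 0.14 -0.06 -0.27] | 0.3 shift after turn cm [-0.04 -0.23  0.06] shift before [-0.04 -0.23  0.06] F [-0.3  0.1 -2.3] t 5.85
```

View pics/m1.png

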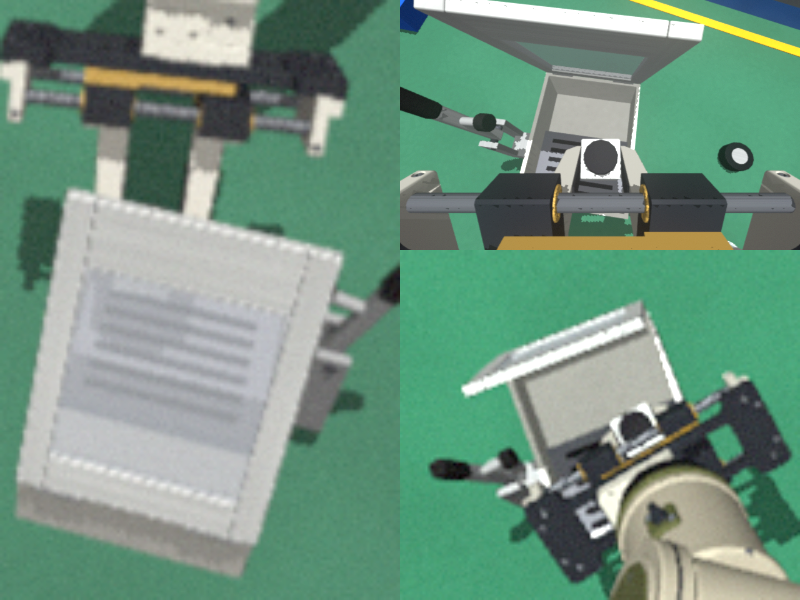

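```bash
sed -i 's/radians(8)/radians(14)/g; s/cw(\[38,/cw([39,/' place.py; python3 place.py 13
```

```text
turn [ 3.64 -0.05 -5.21] | 6.4 shift after turn cm [0.09 0.38 0.15] shift before [0.12 0.36 0.17] F [ 0.4  0.4 -1. ] t 6.0
```

```bash
sed -i 's/^go(.*/go(tcp-R[:,2]*b+np.r_[0,0,float(sys.argv[2])\/100],R)/' place.py; python3 -m inch '[[[0.1,0.36,0.15,3.64,0,-5.2,0.6],[0,0,0,0,0,0,0.6]]]'; python3 place.py 6 2.5
```

```text
t: 6.2
tool_pos: [0.5384, 0.0623, 0.1331]
orientation: [-2.754, -0.749, -0.872]
force: [0.2, -0.9, -1.7]
opening: 0.0341
turn [ 0.01 -0.12  0.1 ] | 0.2 shift after turn cm [ 1.4  -0.12  5.01] shift before [ 1.39 -0.11  5.01] F [ 0.2 -0.9 -1.7] t 6.2
```

```bash
python3 -m inch '[[[0.7,-0.06,1.5,0,0,0,0.6],[0.7,-0.06,1.5,0,0,0,0.6],[0,0,1,0,0,0,0.6],[0,0,1,0,0,0,0.6],[0,0,0,0,0,0,0.6]]]'
python3 -m inch '[[[0,0,1,0,0,0,0.6],[0,0,1,0,0,0,0.6],[0,0,1,0,0,0,0.6],[0,0,1,0,0,0,0.6],[0,0,0,0,0,0,0.6]]]'
python3 place.py 0 2.5;  python3 - <<'E'
from h import *
from plant import robot
w=robot.read_camera("wrist")["image"];s=robot.read_camera("scene")["image"]
o=np.zeros((600,800,3),np.uint8)
o[:400,:640]=w;o[400:,:300]=cv2.resize(s[200:320,300:480],(300,200))
t=robot.read_camera("top")["image"];o[400:,300:600]=cv2.resize(t[140:260,170:350],(300,200))
cv2.imwrite("pics/m2.png",cv2.convertScaleAbs(o,alpha=1.3))
E
```

```text
t: 6.7
tool_pos: [0.5711, 0.0854, 0.0985]
orientation: [-2.756, -0.742, -0.868]
force: [-0.6, -0.5, -2.6]
opening: 0.0339
t: 7.2
tool_pos: [0.5912, 0.0972, 0.0667]
orientation: [-2.755, -0.744, -0.869]
force: [-0.3, -0.0, -1.6]
opening: 0.034
turn [-0.02 -0.04 -0.1 ] | 0.1 shift after turn cm [0.03 0.24 1.95] shift before [0.03 0.24 1.95] F [-0.3 -0.  -1.6] t 7.2
```

View pics/m2.png

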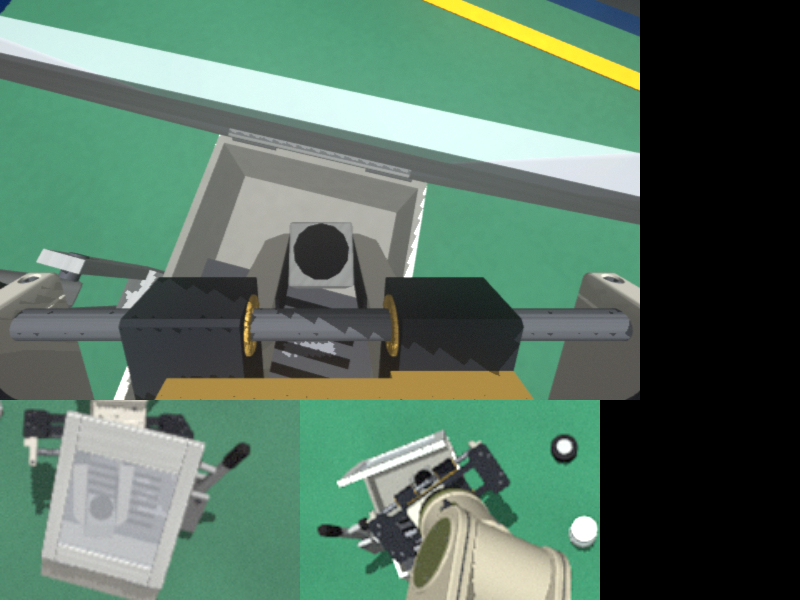

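The wrist view shows the specimen upright at (321,250) over the bay and clear of both walls, with the lid edge ahead and untouched. Continuing.

```bash
python3 -m inch '[[[0,0.12,0.5,0,0,0,0.6],[0,0.12,0.5,0,0,0,0.6],[0,0,0.5,0,0,0,0.6],[0,0,0.45,0,0,0,0.6],[0,0,0,0,0,0,0.6]]]'
python3 -m inch '[[[-0.29,0,0.41,0,0,0,0.6],[-0.29,0,0.41,0,0,0,0.6],[-0.29,0,0.41,0,0,0,0.6],[0,0,0,0,0,0,0.6]]]'
python3 place.py 0 0
```

```text
t: 7.85
tool_pos: [0.6023, 0.1016, 0.0506]
orientation: [-2.753, -0.748, -0.869]
force: [0.5, 0.9, -1.5]
opening: 0.0336
t: 8.25
tool_pos: [0.6017, 0.1014, 0.0352]
orientation: [-2.754, -0.748, -0.869]
force: [-1.3, -0.5, -2.6]
opening: 0.0336
turn [-0.09 -0.04  0.03] | 0.1 shift after turn cm [-0.52  0.07  0.77] shift before [-0.52  0.07  0.77] F [-1.3 -0.5 -2.6] t 8.25
```

```bash
python3 -m inch '[[[-0.23,0,0.33,0,0,0,0.6],[-0.11,0,0.16,0,0,0,0.6],[-0.06,0,0.08,0,0,0,0.6],[0,0,0,0,0,0,0.6]]]'
python3 -m inch '[[[-0.06,0,0.08,0,0,0,0.6],[0,0,0,0,0,0,0.6]]]'
python3 -m inch '[[[-0.06,0,0.08,0,0,0,0.6],[0,0,0,0,0,0,0.6]]]'
```

```text
t: 8.65
tool_pos: [0.6026, 0.1014, 0.0294]
orientation: [-2.753, -0.748, -0.871]
force: [-0.3, 0.4, -1.2]
opening: 0.0338
t: 8.85
tool_pos: [0.6027, 0.1013, 0.0287]
orientation: [-2.753, -0.748, -0.872]
force: [-0.0, 0.1, -2.0]
opening: 0.0338
t: 9.05
tool_pos: [0.6026, 0.1013, 0.0275]
orientation: [-2.753, -0.748, -0.872]
force: [0.4, 0.4, -2.4]
opening: 0.0338
```

```bash
for i in 1 2; do :; done; python3 -m inch '[[[-0.06,0,0.08,0,0,0,0.6],[0,0,0,0,0,0,0.6]]]'
python3 -m inch '[[[-0.05,0,0.07,0,0,0,0.6],[0,0,0,0,0,0,0.6]]]'
```

```text
t: 9.25
tool_pos: [0.6025, 0.1013, 0.0264]
orientation: [-2.753, -0.748, -0.871]
force: [0.6, -0.4, -1.2]
opening: 0.034
t: 9.45
tool_pos: [0.6027, 0.1013, 0.0259]
orientation: [-2.753, -0.748, -0.872]
force: [0.4, 0.4, -1.2]
opening: 0.034
```

```bash
python3 -m inch '[[[-0.06,0,0.08,0,0,0,0.6],[0,0,0,0,0,0,0.6]]]'
python3 -m inch '[[[-0.05,0,0.07,0,0,0,0.6],[0,0,0,0,0,0,0.6],[0,0,0,0,0,0,0.6]]]'
```

```text
t: 9.65
tool_pos: [0.6033, 0.1014, 0.0259]
orientation: [-2.753, -0.749, -0.874]
force: [-5.6, 0.3, 7.6]
opening: 0.0339
t: 9.95
tool_pos: [0.6037, 0.1015, 0.0258]
orientation: [-2.752, -0.749, -0.875]
force: [-10.9, -0.9, 15.0]
opening: 0.034
```

Contact came at the predicted height of 25.9 mm. I'll ease off slightly, release, and back out.

```bash
python3 -m inch '[[[0.07,0,-0.1,0,0,0,0.6],[0,0,0,0,0,0,0.6],[0,0,0,0,0,0,0.2],[0,0,0,0,0,0,0.1],[0,0,0,0,0,0,0.05]]]'
python3 -m inch '[[[0,0,0,0,0,0,0.05],[0,0,0,0,0,0,0.05],[0,0,0,0,0,0,0.05]]]'
python3 -m inch '[[[0,0,-0.5,0,0,0,0.05],[0,0,-1,0,0,0,0.05],[0,0,-1,0,0,0,0.05],[0,0,-1,0,0,0,0.05],[0,0,0,0,0,0,0.05]]]'
```

```text
t: 10.45
tool_pos: [0.6024, 0.1012, 0.0249]
orientation: [-2.754, -0.748, -0.871]
force: [-0.1, -1.4, 0.2]
opening: 0.0432
t: 10.75
tool_pos: [0.6025, 0.1013, 0.025]
orientation: [-2.753, -0.748, -0.871]
force: [0.1, -0.3, 0.1]
opening: 0.0441
t: 11.25
tool_pos: [0.5857, 0.0906, 0.0553]
orientation: [-2.754, -0.749, -0.875]
force: [0.2, -0.2, -0.4]
opening: 0.0442
```

```bash
python3 -m inch '[[[0,0,-3,0,0,0,0.05],[0,0,-3,0,0,0,0.05],[0,0,-3,0,0,0,0.3],[0,0,-3,0,0,0,0.6],[0,0,0,0,0,0,0.9]]]'
python3 - <<'E'
from h import *
from plant import robot
w=robot.read_camera("wrist")["image"];s=robot.read_camera("scene")["image"]
o=np.zeros((600,800,3),np.uint8)
o[:400,:640]=w;o[400:,:300]=cv2.resize(s[200:320,300:480],(300,200))
t=robot.read_camera("top")["image"];o[400:,300:600]=cv2.resize(t[140:260,170:350],(300,200))
cv2.imwrite("pics/m3.png",cv2.convertScaleAbs(o,alpha=1.3))
print(robot.read_state()["tool_pos"])
E
```

```text
t: 11.75
tool_pos: [0.5271, 0.0548, 0.1562]
orientation: [-2.754, -0.749, -0.881]
force: [1.5, -0.3, 0.3]
opening: 0.0246
[0.52565203 0.05618547 0.15120011]
```

View pics/m3.png

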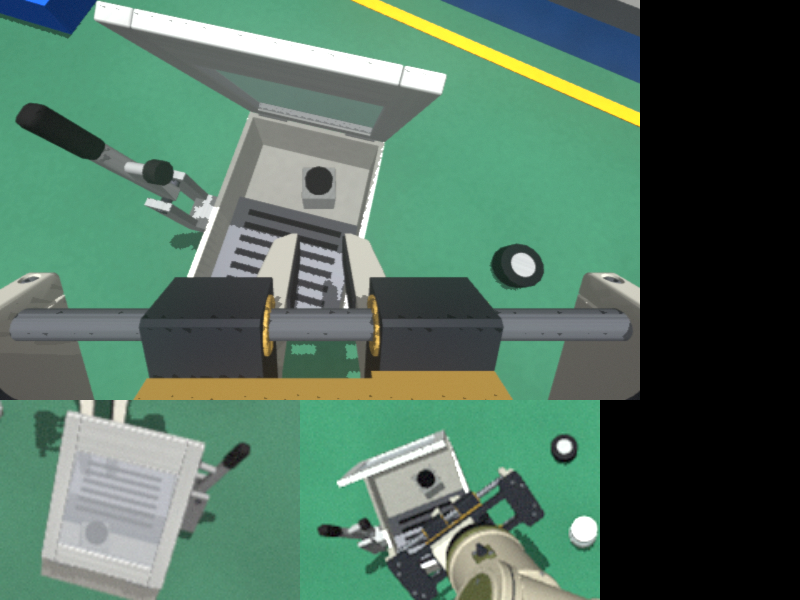

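Specimen stands upright in the bay (disc at (318,180) in the wrist view) and was not disturbed by the release. Next is the lid: up and over to behind it, with the tool vertical.

```bash
python3 -m inch '[[[2.58,0,-3.69,0,0,0,1],[2.58,0,-3.69,0,0,0,1],[2.58,0,-3.69,0,0,0,1],[2.58,0,-3.69,0,0,0,1],[0,0,0,0,0,0,1]]]' 20
cat > lid.py <<'E'
from h import *
import sys
a=list(map(float,sys.argv[1:]))
from plant import robot
R=lean(case[2],0);p=robot.read_state()["tool_pos"]
print("tcp in case mm",(rz(case[2]).T@(p-np.r_[case[:2],0])*1000).round(1))
go(cw(a[:3]),R)
E
python3 lid.py 60 -10 310
```

```text
t: 12.4
tool_pos: [0.5278, 0.0561, 0.3387]
orientation: [-2.752, -0.752, -0.884]
force: [-0.3, 0.1, 0.7]
opening: 0.0005
tcp in case mm [-38.4 -37.4 338.7]
turn [ -4.05 -35.37  13.76] | 38.2 shift after turn cm [ 9.84 -2.74  2.87] shift before [ 6.64 -0.28  8.27] F [-0.3  0.1  0.7] t 12.4
```

```bash
python3 -m inch '[[[0,0,0,-0.81,-7.07,2.75,1],[0,0,0,-0.81,-7.07,2.75,1],[0,0,0,-0.81,-7.07,2.75,1],[0,0,0,-0.81,-7.07,2.75,1],[0,0,0,-0.81,-7.07,2.75,1]]]'
python3 -m inch '[[[3.3,-0.9,0,0,0,0,1],[3.3,-0.9,0,0,0,0,1],[3.24,-0.9,1,0,0,0,1],[0,0,1.9,0,0,0,1],[0,0,0,0,0,0,1]]]'
python3 lid.py 60 -10 215
```

```text
t: 12.9
tool_pos: [0.5256, 0.057, 0.3301]
orientation: [-3.109, -0.445, 0.022]
force: [0.8, -0.9, -0.4]
opening: -0.0001
t: 13.4
tool_pos: [0.6105, 0.1107, 0.2947]
orientation: [-3.106, -0.448, 0.029]
force: [0.1, -0.3, -0.6]
opening: 0.0001
tcp in case mm [ 56.4  -8.3 294.7]
turn [-0.35  1.03  0.1 ] | 1.1 shift after turn cm [0.36 0.17 7.97] shift before [0.5  0.22 7.96] F [ 0.1 -0.3 -0.6] t 13.4
```

```bash
python3 -m inch '[[[0.5,0.2,3,0,1,0,1],[0,0,3,0,0,0,1],[0,0,2,0,0,0,1],[0,0,0,0,0,0,1],[-0.5,0,0,0,0,0,1]]]'
python3 -m inch '[[[-0.5,0,0,0,0,0,1],[-0.4,0,0,0,0,0,1],[0,0,0,0,0,0,1]]]'
python3 lid.py 35 -10 215
```

```text
t: 13.9
tool_pos: [0.6123, 0.108, 0.2223]
orientation: [-3.105, -0.445, -0.013]
force: [-0.2, -0.1, 0.1]
opening: 0.0003
t: 14.2
tool_pos: [0.604, 0.1053, 0.2238]
orientation: [-3.105, -0.444, -0.018]
force: [0.9, -0.7, -0.1]
opening: 0.0001
tcp in case mm [ 48.6 -11.6 223.8]
turn [-0.19 -0.69 -0.03] | 0.7 shift after turn cm [-1.36 -0.16  0.88] shift before [-1.37 -0.16  0.86] F [ 0.9 -0.7 -0.1] t 14.2
```

```bash
python3 - <<'E'
import numpy as np
for d in(172,):
  q=None
  for th in np.r_[1.15:0.01:-.1,0.05,0.0]:
    c,s=np.cos(th),np.sin(th);p=np.array([90-d*c+16*s,65+d*s+8*c])
    print(th.round(2),p.round(1),None if q is None else ((p-q)/10).round(2));q=p
E
python3 -m inch '[[[-0.4,0,0,0,0,0,1],[-0.4,0,0,0,0,0,1],[-0.4,0,0,0,0,0,1]]]'; python3 lid.py 35 -10 224
```

```text
1.15 [ 34.3 225.3] None
1.05 [ 18.3 218.2] [-1.6  -0.71]
0.95 [  3.  209.6] [-1.53 -0.86]
0.85 [-11.5 199.5] [-1.45 -1.01]
0.75 [-24.9 188.1] [-1.34 -1.14]
0.65 [-37.2 175.5] [-1.23 -1.26]
0.55 [-48.3 161.7] [-1.1  -1.37]
0.45 [-57.9 147. ] [-0.96 -1.47]
0.35 [-66.1 131.5] [-0.82 -1.55]
0.25 [-72.7 115.3] [-0.66 -1.62]
0.15 [-77.7  98.6] [-0.5  -1.67]
0.05 [-81.   81.6] [-0.33 -1.7 ]
0.05 [-81.   81.6] [0. 0.]
0.0 [-82.  73.] [-0.1  -0.86]
t: 14.5
tool_pos: [0.5925, 0.1021, 0.2222]
orientation: [-3.105, -0.445, -0.016]
force: [2.7, 0.7, -0.6]
opening: 0.0005
tcp in case mm [ 36.6 -11.5 222.2]
turn [-0.21 -0.63 -0.03] | 0.7 shift after turn cm [-0.16 -0.15 -0.18] shift before [-0.16 -0.15 -0.18] F [ 2.7  0.7 -0.6] t 14.5
```

Contact starts at x ≈ 36 mm (2.7 N), as predicted. I'll follow the arc gently, half a step per row.

```bash
python3 -m inch '[[[-0.8,0,0.35,0,0,0,1],[-0.8,0,0.35,0,0,0,1],[-0.76,0,0.43,0,0,0,1],[-0.76,0,0.43,0,0,0,1],[-0.72,0,0.5,0,0,0,1]]]'
python3 lid.py -11.5 -10 199.5
python3 -m inch '[[[-0.72,0,0.5,0,0,0,1],[-0.67,0,0.57,0,0,0,1],[-0.67,0,0.57,0,0,0,1],[-0.62,0,0.63,0,0,0,1],[-0.62,0,0.63,0,0,0,1]]]'
python3 lid.py -37 -10 175.5
```

```text
t: 15.0
tool_pos: [0.5549, 0.0913, 0.2006]
orientation: [-3.105, -0.445, -0.015]
force: [1.9, 1.0, -0.2]
opening: 0.0005
tcp in case mm [ -2.4 -11.3 200.6]
turn [-0.22 -0.57 -0.03] | 0.6 shift after turn cm [-0.91 -0.13  0.11] shift before [-0.91 -0.13  0.1 ] F [ 1.9  1.  -0.2] t 15.0
t: 15.5
tool_pos: [0.5237, 0.0822, 0.1712]
orientation: [-3.105, -0.445, -0.015]
force: [1.7, 1.1, 1.7]
opening: 0.0005
tcp in case mm [-34.9 -11.3 171.2]
turn [-0.21 -0.57 -0.03] | 0.6 shift after turn cm [-0.21 -0.13 -0.43] shift before [-0.21 -0.13 -0.43] F [1.7 1.1 1.7] t 15.5
```

```bash
python3 -m inch '[[[-0.6,0,0.5,0,0,0,1],[-0.55,0,0.6,0,0,0,1],[-0.5,0,0.7,0,0,0,1],[-0.5,0,0.7,0,0,0,1],[-0.45,0,0.75,0,0,0,1]]]'
python3 lid.py -58 -10 147
python3 -m inch '[[[-0.45,0,0.75,0,0,0,1],[-0.4,0,0.78,0,0,0,1],[-0.4,0,0.78,0,0,0,1],[-0.3,0,0.8,0,0,0,1],[-0.3,0,0.8,0,0,0,1]]]'
python3 lid.py -78 -10 98.6
```

```text
t: 16.0
tool_pos: [0.4991, 0.0751, 0.1384]
orientation: [-3.105, -0.445, -0.014]
force: [1.6, 0.5, 0.9]
opening: 0.0006
tcp in case mm [-60.5 -11.1 138.4]
turn [-0.21 -0.56 -0.03] | 0.6 shift after turn cm [ 0.25 -0.11 -0.86] shift before [ 0.26 -0.12 -0.86] F [1.6 0.5 0.9] t 16.0
t: 16.5
tool_pos: [0.4818, 0.0702, 0.099]
orientation: [-3.105, -0.445, -0.014]
force: [0.9, 0.5, 0.6]
opening: 0.0004
tcp in case mm [-78.5 -10.9  99. ]
turn [-0.21 -0.56 -0.03] | 0.6 shift after turn cm [ 0.05 -0.09  0.04] shift before [ 0.05 -0.09  0.04] F [0.9 0.5 0.6] t 16.5
```

```bash
python3 -m inch '[[[-0.15,0,0.5,0,0,0,1],[-0.1,0,0.5,0,0,0,1],[-0.1,0,0.5,0,0,0,1],[0,0,0.4,0,0,0,1],[0,0,0.2,0,0,0,1]]]'
python3 -m inch '[[[0,0,0.2,0,0,0,1],[0,0,0.1,0,0,0,1],[0,0,0,0,0,0,1]]]'
python3 lid.py -82 -10 73
```

```text
t: 17.0
tool_pos: [0.4785, 0.0694, 0.0781]
orientation: [-3.105, -0.445, -0.013]
force: [-1.3, -0.1, 0.9]
opening: 0.0002
t: 17.3
tool_pos: [0.4789, 0.0695, 0.0755]
orientation: [-3.105, -0.445, -0.014]
force: [-0.4, -0.1, -0.5]
opening: 0.0006
tcp in case mm [-81.5 -10.8  75.5]
turn [-0.22 -0.56 -0.03] | 0.6 shift after turn cm [-0.05 -0.08  0.25] shift before [-0.06 -0.08  0.25] F [-0.4 -0.1 -0.5] t 17.3
```

```bash
python3 -m inch '[[[0,0,0.1,0,0,0,1],[0,0,0.1,0,0,0,1],[0,0,0,0,0,0,1]]]'
python3 -m inch '[[[0,0,0.1,0,0,0,1],[0,0,0.05,0,0,0,1],[0,0,0,0,0,0,1]]]'
python3 -m inch '[[[0,0,0.1,0,0,0,1],[0,0,0,0,0,0,1]]]'
```

```text
t: 17.6
tool_pos: [0.479, 0.0695, 0.0736]
orientation: [-3.105, -0.445, -0.015]
force: [0.4, 1.0, 0.0]
opening: 0.0007
t: 17.9
tool_pos: [0.4792, 0.0695, 0.0732]
orientation: [-3.105, -0.445, -0.015]
force: [-5.8, 0.0, 9.7]
opening: 0.0001
t: 18.1
tool_pos: [0.4792, 0.0695, 0.0731]
orientation: [-3.105, -0.445, -0.015]
force: [-10.4, -0.8, 19.7]
opening: 0.0005
```

Firm contact at 73.1 mm, which is exactly the shut height of 73 mm, so the lid is shut. Now the clamp.

```bash
python3 -m inch '[[[0,0,-0.5,0,0,0,1],[0,0,-3,0,0,0,1],[0,0,-5,0,0,0,1],[0,0,-5,0,0,0,1],[0,0,-5,0,0,0,1]]]'
python3 -m inch '[[[0,0,-4.5,0,0,0,1],[1.5,-4,0,0,0,0,1],[1.5,-4,0,0,0,0,1],[1.5,-4,0,0,0,0,1],[1.5,-4,0,0,0,0,1]]]'
python3 - <<'E'
from h import *
from plant import robot
w=robot.read_camera("wrist")["image"];s=robot.read_camera("scene")["image"]
o=np.zeros((600,800,3),np.uint8)
o[:300,:480]=cv2.resize(w,(480,300));o[300:,:400]=cv2.resize(s[200:320,300:460],(400,300))
t=robot.read_camera("top")["image"];o[300:,400:]=cv2.resize(t[140:260,160:320],(400,300))
cv2.imwrite("pics/m4.png",cv2.convertScaleAbs(o,alpha=1.3))
E
python3 lid.py -20 165 300
```

```text
t: 18.6
tool_pos: [0.477, 0.0683, 0.2579]
orientation: [-3.105, -0.445, -0.014]
force: [1.0, 0.0, 0.3]
opening: 0.0005
t: 19.1
tool_pos: [0.4898, 0.2401, 0.3025]
orientation: [-3.105, -0.444, -0.016]
force: [1.2, -0.3, -0.1]
opening: 0.0003
tcp in case mm [-23.5 150.5 301.7]
turn [-0.23 -0.51  0.18] | 0.6 shift after turn cm [ 0.35 -1.45  0.17] shift before [ 0.35 -1.44  0.18] F [-0.  -0.2  0.3] t 19.25
```

View pics/m4.png

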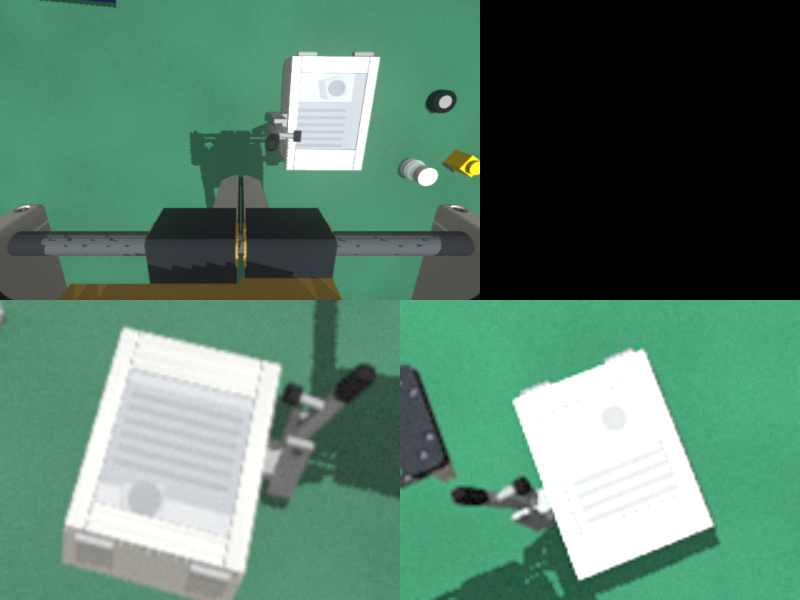

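The lid is shut with the specimen visible under it, the clamp is still up and out, and the jar and puck are in place. Moving to the clamp's left side.

```bash
python3 -m inch '[[[0.35,-1.45,0.2,0,0,0,1],[0,0,4,0,0,0,1],[0,0,4,0,0,0,1],[0,0,4,0,0,0,1],[0,0,0,0,0,0,1]]]'
python3 -m inch '[[[0,0.7,0,0,0,0,1],[0,0.7,0,0,0,0,1],[0,0.5,0,0,0,0,1],[0,0.3,0,0,0,0,1]]]'
python3 lid.py -20 140 175
python3 - <<'E'
import numpy as np
for ph in np.arange(1.5,-.01,-.15):
    c,s=np.cos(ph),np.sin(ph);print(round(ph,2),np.round([90-85*c+(7+15)*s,107+85*s+7*c],1))
E
```

```text
t: 19.75
tool_pos: [0.4863, 0.252, 0.1738]
orientation: [-3.108, -0.443, 0.002]
force: [-0.8, 0.1, -1.2]
opening: 0.0005
t: 20.15
tool_pos: [0.4977, 0.2326, 0.1826]
orientation: [-3.104, -0.443, -0.02]
force: [0.0, -0.4, 0.3]
opening: 0.0002
tcp in case mm [-17.6 140.4 182.6]
turn [-0.22 -0.77 -0.08] | 0.8 shift after turn cm [-0.24  0.04  0.76] shift before [-0.25  0.04  0.76] F [ 0.  -0.4  0.3] t 20.15
1.5 [105.9 192.3]
1.35 [ 92.9 191.5]
1.2 [ 79.7 188.8]
1.05 [ 66.8 184.2]
0.9 [ 54.4 177.9]
0.75 [ 42.8 170.1]
0.6 [ 32.3 160.8]
0.45 [ 23.  150.3]
0.3 [ 15.3 138.8]
0.15 [  9.2 126.6]
0.0 [  5. 114.]
```

```bash
python3 -m inch '[[[-0.2,0.7,0,0,0,0,1],[0,0.7,0,0,0,0,1],[0,0.7,0,0,0,0,1],[0,0.7,0,0,0,0,1],[0,0.7,0,0,0,0,1]]]'
python3 lid.py -20 93 188
python3 -m inch '[[[0,0.7,0,0,0,0,1],[0,0.7,0,0,0,0,1],[0,0,0,0,0,0,1]]]'
python3 lid.py -20 93 188
```

```text
t: 20.65
tool_pos: [0.5042, 0.1983, 0.1801]
orientation: [-3.105, -0.445, -0.014]
force: [-0.5, 0.9, 1.5]
opening: 0.0005
tcp in case mm [-21.  105.6 180.1]
turn [-0.21 -0.55 -0.03] | 0.6 shift after turn cm [ 0.1   1.26 -0.79] shift before [ 0.11  1.26 -0.79] F [-0.5  0.9  1.5] t 20.65
t: 20.95
tool_pos: [0.5081, 0.1843, 0.1797]
orientation: [-3.106, -0.443, -0.013]
force: [-0.2, -0.8, -0.5]
opening: 0.0007
tcp in case mm [-21.2  91.1 179.7]
turn [-0.18 -0.52 -0.09] | 0.6 shift after turn cm [ 0.12 -0.19 -0.83] shift before [ 0.13 -0.19 -0.83] F [-0.2 -0.8 -0.5] t 20.95
```

```bash
python3 - <<'E'
from h import *
from plant import robot
w=robot.read_camera("wrist")["image"];s=robot.read_camera("scene")["image"]
o=np.zeros((600,800,3),np.uint8)
o[:300,:480]=cv2.resize(w,(480,300));o[300:,:400]=cv2.resize(s[200:320,300:460],(400,300))
t=robot.read_camera("top")["image"];o[300:,400:]=cv2.resize(t[140:260,160:320],(400,300))
cv2.imwrite("pics/m5.png",cv2.convertScaleAbs(o,alpha=1.3))
E
```

```text
(no output)
```

View pics/m5.png

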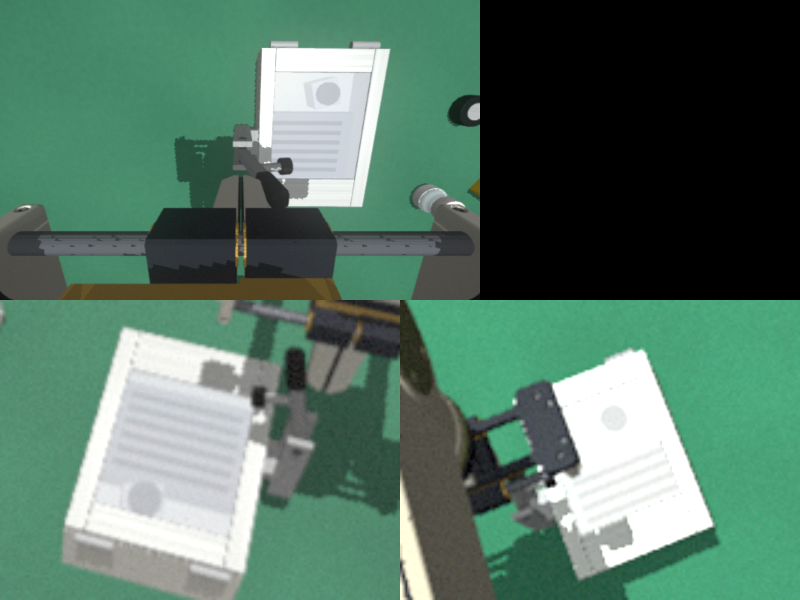

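The arm has passed upright, leaning over the lid, pushed by the finger. Continuing along the arc.

```bash
python3 -m inch '[[[0.1,0.6,0.1,0,0,0,1],[0,0.6,0.1,0,0,0,1],[0,0.6,0.2,0,0,0,1],[0,0.6,0.3,0,0,0,1],[0,0.6,0.3,0,0,0,1]]]'
python3 -m inch '[[[0,0.6,0.4,0,0,0,1],[0,0.55,0.4,0,0,0,1],[0,0.55,0.45,0,0,0,1],[0,0.5,0.45,0,0,0,1],[0,0.5,0.5,0,0,0,1]]]'
python3 lid.py -20 23 145
```

```text
t: 21.6
tool_pos: [0.5176, 0.1563, 0.1699]
orientation: [-3.105, -0.444, -0.014]
force: [-1.6, 1.5, 0.7]
opening: 0.0007
t: 22.1
tool_pos: [0.5255, 0.1309, 0.1476]
orientation: [-3.105, -0.445, -0.015]
force: [-0.2, 1.8, 0.3]
opening: 0.0003
tcp in case mm [-19.5  35.  147.6]
turn [-0.22 -0.59 -0.03] | 0.6 shift after turn cm [-0.05  1.2   0.26] shift before [-0.05  1.2   0.25] F [-0.2  1.8  0.3] t 22.1
```

```bash
python3 -m inch '[[[0,0.5,0.3,0,0,0,1],[0,0.5,0.3,0,0,0,1],[0,0.5,0.5,0,0,0,1],[0,0.4,0.5,0,0,0,1],[0,0.3,0.5,0,0,0,1]]]'
python3 -m inch '[[[0,0.3,0.4,0,0,0,1],[0,0.2,0.3,0,0,0,1],[0,0.1,0.2,0,0,0,1],[0,0,0,0,0,0,1]]]'
python3 lid.py -20 5 114
```

```text
t: 22.6
tool_pos: [0.5318, 0.1098, 0.1265]
orientation: [-3.105, -0.444, -0.015]
force: [-0.1, 1.6, 1.3]
opening: 0.0004
t: 23.0
tool_pos: [0.5333, 0.1043, 0.1175]
orientation: [-3.105, -0.444, -0.014]
force: [0.0, -0.9, 0.2]
opening: 0.0006
tcp in case mm [-19.5   7.2 117.5]
turn [-0.2  -0.54 -0.04] | 0.6 shift after turn cm [-0.05  0.22  0.35] shift before [-0.05  0.23  0.35] F [ 0.  -0.9  0.2] t 23.0
```

```bash
python3 -m inch '[[[0,0,0.15,0,0,0,1],[0,0,0.15,0,0,0,1],[0,0,0,0,0,0,1]]]'
python3 -m inch '[[[0,0,0.1,0,0,0,1],[0,0,0.05,0,0,0,1],[0,0,0,0,0,0,1]]]'
```

```text
t: 23.3
tool_pos: [0.5335, 0.1045, 0.1148]
orientation: [-3.105, -0.445, -0.015]
force: [-0.1, -0.7, 0.9]
opening: 0.0007
t: 23.6
tool_pos: [0.5336, 0.1046, 0.1141]
orientation: [-3.105, -0.445, -0.015]
force: [-2.2, -1.3, 6.3]
opening: 0.0004
```

```bash
python3 -m inch '[[[0,0,0.1,0,0,0,1],[0,0,0,0,0,0,1]]]'
python3 -m inch '[[[0,0,0.08,0,0,0,1],[0,0,0,0,0,0,1],[0,0,0,0,0,0,1]]]'
```

```text
t: 23.8
tool_pos: [0.5337, 0.1046, 0.114]
orientation: [-3.105, -0.445, -0.016]
force: [-6.1, -1.7, 13.0]
opening: 0.0006
t: 24.1
tool_pos: [0.5338, 0.1046, 0.1139]
orientation: [-3.105, -0.445, -0.016]
force: [-9.1, -2.0, 18.1]
opening: 0.0004
```

Firm stop at 113.9 mm against the expected 114 mm, so the clamp is down. Retreating straight up and checking.

```bash
python3 -m inch '[[[0,0,-0.4,0,0,0,1],[0,0,-2,0,0,0,1],[0,0,-5,0,0,0,1],[0,0,-5,0,0,0,1],[-3,0,-4,0,0,0,1]]]'
python3 -m inch '[[[-4,0,0,0,0,0,1],[-4,2,0,0,0,0,1],[0,0,0,0,0,0,1],[0,0,0,0,0,0,1]]]'
python3 - <<'E'
from h import *
from plant import robot
w=robot.read_camera("wrist")["image"];s=robot.read_camera("scene")["image"]
o=np.zeros((600,800,3),np.uint8)
o[:300,:480]=cv2.resize(w,(480,300));o[300:,:400]=cv2.resize(s[200:320,300:460],(400,300))
t=robot.read_camera("top")["image"];o[300:,400:]=cv2.resize(t[140:260,160:320],(400,300));o[:300,480:]=cv2.resize(s[100:280,190:382],(320,300))
cv2.imwrite("pics/m6.png",cv2.convertScaleAbs(o,alpha=1.2))
E
```

```text
t: 24.6
tool_pos: [0.5046, 0.0955, 0.2777]
orientation: [-3.104, -0.445, -0.018]
force: [0.7, 0.1, 0.7]
opening: 0.0002
t: 25.0
tool_pos: [0.4319, 0.0532, 0.2746]
orientation: [-3.105, -0.443, -0.017]
force: [-0.3, -0.7, -0.3]
opening: 0.0006
```

View pics/m6.png

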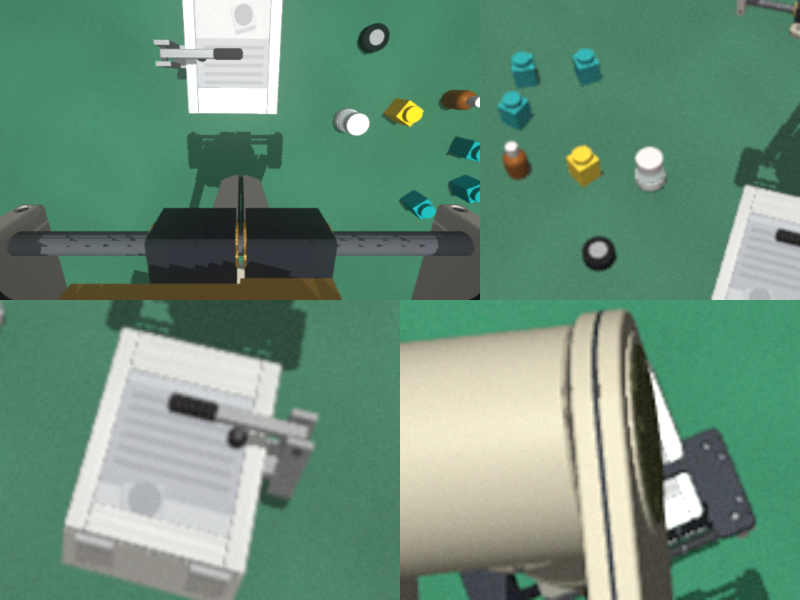

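The lid is flat and shut, the arm is level with its foot on the lid, and the specimen is upright beneath. The bystanders and look-alikes stand where they started, for example the bottle is back-projected to scene (211,196), as before. Handing in.

```bash
python3 -c "
from plant import robot
print(robot.close_job())"
```

```text
the job is handed in; nothing more can be done
None
```

The specimen is in the bay, the lid is shut, the clamp is down, and the job was handed in at about 25 s of the 72 s. No checks failed or disagreed, and no verdict was reported.

- **Specimen:** I gripped the bare-metal block with the black disc, tool leaning 35°, and lowered it until it met the bay floor. Contact came at a tool height of 25.8 mm against 25.9 mm predicted. I eased off before letting go, and a picture afterwards showed it upright. It stands turned about 14° and roughly 17 mm to the right of the bay's centre, which kept the gripper clear of the clamp bracket.
- **Lid:** I brought it down slowly along its arc until it stopped firmly at 73.1 mm; 73 mm is fully shut.
- **Clamp:** I swung it over and pressed it to a firm stop at 113.9 mm; 114 mm is fully down.
- **Last checks:** The final pictures show the arm level on the shut lid and the specimen upright under it. The jar, puck, bottle and look-alikes look unmoved, and the robot touches nothing. The highest wrist force I saw was about 22 N.

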